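# Rinse the tall tumbler and lay it in the drying cradle

## Task

The tall steel tumbler is standing mouth down on the worktop. Keeping it upright and mouth down, centre it on the sprung plate of the glass rinser, press the plate fully down with it and hold it there for a second; then lay the tumbler on its side in the sloping wooden cradle, its mouth at the low end up against the stop, without banging it, and let go. Leave the cup, the soap dispenser and the utensil pot where they stand.

Things in the scene. Friction and masses are not known exactly. Their poses are not given: they have to be found in the camera images.
- tumbler: Tall plain steel tumbler, a straight cylinder 60 mm in diameter and 160 mm long, closed at one end and open (the mouth) at the other, about 0.2 kg. It starts standing mouth down. Origin: centre of the mouth's rim; its z axis runs along the tumbler from the mouth to the closed end (up at the start). There is nothing to tell its yaw by and none matters.
- tumbler_closed_end (a point): Centre of the tumbler's flat closed end, 160 mm from the mouth along its axis (the top of it at the start).
- rinser: Glass rinser fixed to the worktop: a round dark tray 140 mm in diameter and 24 mm high with a steel plate in the middle. Origin: centre of its underside, z up.
- pad_top (a point): Centre of the upper face of the rinser's round slotted plate, 92 mm in diameter, its upper face 47.5 mm above the worktop when up. It is sprung and goes straight down when pressed.
- rinser_pad (a joint): How far the rinser's plate is pressed down: 0 up (rest), 0.015 m fully down. It starts to give at about 4 N and is fully down at about 10.5 N (0.4 N per mm); it springs back up when let go.
- cradle: Fixed wooden drying cradle: a V trough 108 mm long (two boards at 90 degrees), sloping down 20 degrees along its x, a stop board across its low end, on a base 130 x 84 mm. For a tumbler lying home, the trough sides end 8 mm and the stop 13 mm below its axis, and its closed 52 mm overhang the high end. Origin: centre of the base underside; x level to the low end, z up.
- cradle_low (a point): Where the centre of the tumbler's mouth is when the tumbler lies fully home in the cradle: 47 mm along the cradle's x, 75 mm above the worktop.
- cradle_high (a point): Where the centre of the tumbler's closed end is when it lies fully home: 103.4 mm along the cradle's -x, 129.7 mm above the worktop.
- cup: Short steel cup, 72 mm across the mouth and 80 mm high, mouth up; a bystander. Origin: centre of its underside.
- soap: Black soap dispenser with a pump, 64 mm in diameter, 177 mm high; a bystander. Origin: centre of its underside.
- utensils: Clear utensil pot 96 mm in diameter, 130 mm high, with spoons sticking up to 290 mm; a bystander. Origin: centre of its underside.
There are look-alikes about, which are no part of the job. Leave any green look-alike of the tumbler alone. Leave any yellow look-alike of the rinser alone.

How it is judged:
On the way:
1. the rinser's plate is held fully down by the upright tumbler, mouth down and centred on it (value of joint rinser_pad above 0.013 m and contact force between tumbler and rinser above 3 N and angle between tumbler's own z axis and vertical below 0.15 rad and horizontal distance between tumbler and pad_top below 0.016 m), for 0.4 s.
At the end, for the whole second after the job is handed in: the tumbler lies at rest in the cradle, mouth at the low end: the centre of its mouth within 12 mm of site cradle_low and its closed end within 14 mm of site cradle_high; the rinser's plate is up again (below 3 mm) (distance between tumbler and cradle_low below 0.012 m and distance between tumbler_closed_end and cradle_high below 0.014 m and linear speed of tumbler below 0.02 m/s and value of joint rinser_pad below 0.003 m); the robot touches nothing.
It fails at once if the cup, soap dispenser or utensil pot is moved by more than 30 mm or tipped over (distance of any of cup, soap, utensils from where it was at the start of the episode above 0.03 m or angle between any of cup, soap, utensils's own z axis and vertical above 0.5 rad).
It fails at once if the tumbler is banged into the cradle (more than 45 N between them) (contact force between tumbler and cradle above 45 N).
It also fails if it takes over 54 s, if anything falls off the work surface, if the arm or the gripper's body presses on something with over 40 N, if the wrist force passes 120 N, or if a joint passes its speed limit or range.

## Robot

A 6-joint arm with a two-finger parallel gripper is mounted at the origin on the work surface. World frame = base frame: x ahead of the robot, y to its left, z up, the work surface at z = 0. Lengths are in m, angles in rad, forces in N, time in s.
With the tool pointing down it reaches from about 0.3 to 0.875 m from the base axis. Payload 6.4 kg.
Tool frame: the origin (TCP) lies at the very end of the fingers, on their centre line; the grasp point (between the pads) lies 19 mm behind it; z points along the fingers, y is the direction in which the jaws open and shut (so a half turn about z gives the same grasp; the last joint's range is limited). The gripper opens to 88 mm and grips with 3 to 60 N. Pads are 18 mm wide; open, the fingers measure 123 mm over their backs; the gripper's body (75 mm by 187 mm) begins 45 mm behind the grasp point.
Start: joints at [-1.463, 0.181, 1.607, -0, 1.354, -0.206], TCP at [0.178, -0.547, 0.239] pointing down, gripper open.
Joint ranges: [-2.99, 2.99], [-0.89, 2.07], [0.3, 2.58], [-1.14, 4.28], [0, 2.63], [-3.12, 3.12]. Speed limits (rad/s): [2.57, 2.57, 3.01, 3.14, 3.14, 3.14].

## Interface

Orientations are given as a 3x3 rotation matrix whose columns are the frame's x, y, z axes.
In Python, from workcell import ctrl gives the robot as it stands. The module is installed in compiled form; this text tells all that it offers.
- The arm moves only by the shell command python3 -m handwheel 'ROWS' [FORCE]. ROWS is JSON, a list of rows, each a list of 7 numbers: the finger opening in cm, from 0 to 8.81, then the shift along the tool's x, y, z in cm, then the turn, a rotation vector about the tool's x, y, z in rad. A call has exactly 8 rows; each row shifts and turns the commanded pose from where the row before left it, along the tool's axes as they then stand; what a row does not reach is not made up. A row lasts 1/12 s, in which the tool goes at most 41.7 mm and 7.16 degrees, less where a joint would pass 70% of its speed; a pose out of reach is approached as far as the arm can. A call with a gripper value outside its range is refused whole. The fingers move at their own pace and stop on an object; FORCE is the grip in N (left out, the last holds). Time passes only in rows, so rows that do not move let the fingers close, or fill a call up. It gives the time, the measured TCP pose, the force and the opening at its end, in the units of the state.
- ctrl.get_state(): the state, without advancing time (a new reading comes with each control period).
- ctrl.grab_frame(name): name is "scene" or "top"; returns (picture, depth): 400x640x3 uint8, blue, green, red; 400x640 float32, m along the optical axis (not along the pixel's ray), 0 where there is no reading.
- ctrl.calibration(name): a dict with "fx", "fy", "cx", "cy" (pixels), "extrinsics" (4x4, takes a point from world to camera coordinates). Camera axes: x right, y down, z forward; pixel columns grow to the right and rows downward; lengths in m; the calibration is good to about 2 mm. A picture is of the moment at which its call begins. calibration takes no time and is no camera call.
- ctrl.sign_off(): hands the job in, once; it reports no verdict.
The state is a dict: "t": time; "qpos": joint angles; "qvel": joint speeds; "joint_torque": joint torques, N m; "tcp_pos": TCP position; "eef_rot": TCP orientation; "ft_force": force on the tool from outside, world axes, zero at the start; "ft_torque": the same for the moment, N m; "grip_width": opening from 0.0 (shut) to 1.0 (fully open).
Only numpy, scipy, OpenCV 4.12 (cv2) and the standard library are available. Lean on these libraries where they do the work, as an engineer would, in place of code of your own. Each camera call takes 0.05 s, during which the arm holds its last target.

## Working session

There is one attempt and no reset: what is moved stays moved. The work goes in short steps, Python scripts to look and compute and a shell command to move; the robot and the scene stay as the last step left them, time stands still between calls to the robot, and variables do not carry over. Pictures are saved under pics/ and viewed, and the job is handed in when it is done.

```bash
mkdir -p pics; cat > h.py <<'E'
import numpy as np, cv2
from workcell import ctrl
def grab(n,tag):
    im,d=ctrl.grab_frame(n); cv2.imwrite(f'pics/{tag}.png',im); np.save(f'pics/{tag}.npy',d); return im,d
def pts(n,d):
    c=ctrl.calibration(n); v,u=np.mgrid[0:400,0:640]
    P=np.stack([(u-c['cx'])/c['fx']*d,(v-c['cy'])/c['fy']*d,d,np.ones_like(d)],-1)
    return (P@np.linalg.inv(np.array(c['extrinsics'])).T)[...,:3]
E
python3 - <<'E'
from h import *
for n in('scene','top'):
    grab(n,n+'0'); c=ctrl.calibration(n); print(n,{k:np.round(v,3).tolist() for k,v in c.items()})
print(ctrl.get_state())
E
```

```text
scene {'fx': 398.023, 'fy': 398.023, 'cx': 314.582, 'cy': 196.656, 'extrinsics': [[-0.853, 0.522, -0.005, 0.488], [0.443, 0.719, -0.535, -0.076], [-0.276, -0.458, -0.845, 1.532], [0.0, 0.0, 0.0, 1.0]]}
top {'fx': 519.964, 'fy': 519.964, 'cx': 312.902, 'cy': 193.511, 'extrinsics': [[0.014, -1.0, -0.009, -0.141], [-0.997, -0.014, -0.082, 0.519], [0.082, 0.01, -0.997, 1.529], [0.0, 0.0, 0.0, 1.0]]}
{'t': 0.1, 'qpos': array([-1.46327543e+00,  1.81442865e-01,  1.60786075e+00, -2.62216752e-06,
        1.35382881e+00, -2.06280446e-01]), 'qvel': array([-0.0005252 , -0.00259223, -0.00213955,  0.00141874, -0.00142309,
        0.00045133]), 'joint_torque': array([ 2.45272331e-04, -4.34820414e+01, -3.42695189e+01,  7.03646312e-02,
        3.40529555e-02, -3.96034420e-05]), 'tcp_pos': array([ 0.17746423, -0.54643654,  0.23793652]), 'eef_rot': array([[ 9.51166911e-01,  3.08676982e-01, -1.67784794e-04],
       [ 3.08676869e-01, -9.51165731e-01,  1.53060566e-03],
       [ 3.12871588e-04, -1.50765274e-03, -9.99998815e-01]]), 'ft_force': array([ 0.04092411, -0.09352281, -0.24128108]), 'ft_torque': array([0.01562569, 0.03094043, 0.04263167]), 'grip_width': 0.9981319075909122}
```

View pics/scene0.png

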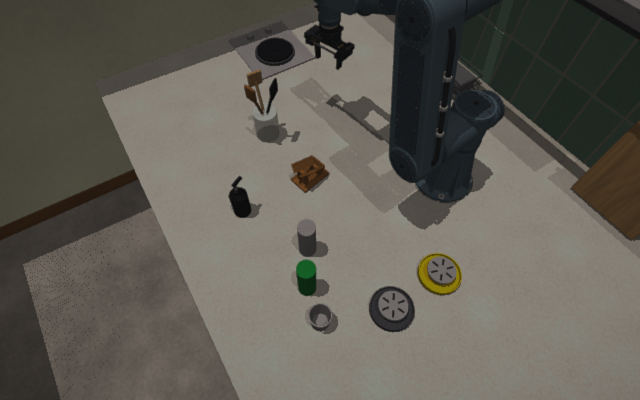

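View pics/top0.png

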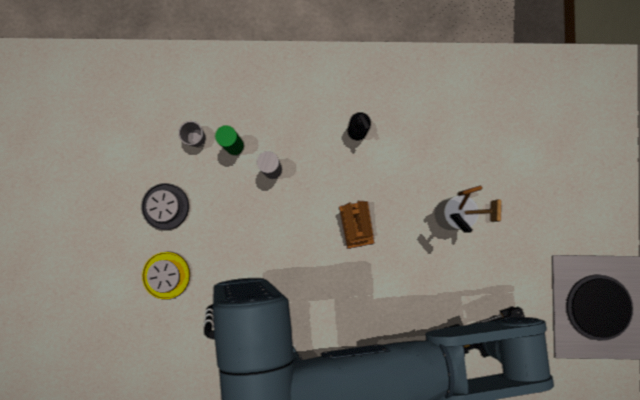

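The views show the grey tumbler at scene (307,238) and top (268,162), next to the green look-alike at top (229,139). The dark rinser is at top (165,206) and the cradle at top (356,224). Next I measure each one.

```bash
python3 - <<'E'
from h import *
ims=[]
for n in('top','scene'):
    d=np.load(f'pics/{n}0.npy'); P=pts(n,d)
    R={'top':{'tumbler':(245,140,300,195),'green':(210,118,250,160),'rinser':(138,178,194,234),'cradle':(330,190,385,255),'cup':(175,117,208,150),'soap':(340,105,380,145),'uten':(430,180,510,240)},
     'scene':{'tumbler':(293,215,322,260),'rinser':(362,280,420,335),'cradle':(283,150,335,195)}}[n]
    for k,(a,b,c,e) in R.items():
        Q=P[b:e,a:c].reshape(-1,3); Q=Q[d[b:e,a:c].ravel()>0]
        zm=np.percentile(Q[:,2],99.5)
        T=Q[(Q[:,2]>zm-.008)]
        m=(T.min(0)+T.max(0))/2
        print(n,k,'zmax %.4f'%zm,'top mid',m.round(4),'mean',T.mean(0).round(4),'ext',np.ptp(T,axis=0).round(3),len(T))
        if k=='rinser':
            T=Q[(Q[:,2]>.012)]; print('  whole mid',((T.min(0)+T.max(0))/2).round(4),np.ptp(T,axis=0).round(3))
im=cv2.imread('pics/top0.png')[185:260,320:395]; a=cv2.resize(im,(600,600),interpolation=cv2.INTER_CUBIC); cv2.imwrite('pics/cr_top.png',a)
im=cv2.imread('pics/scene0.png')[145:200,275:345]; cv2.imwrite('pics/cr_sc.png',cv2.resize(im,(700,550),interpolation=cv2.INTER_CUBIC))
E
```

```text
top tumbler zmax 0.1649 top mid [ 0.5951 -0.0076  0.1624] mean [ 0.5945 -0.009   0.1607] ext [0.058 0.058 0.011] 318
top green zmax 0.1659 top mid [0.6659 0.1068 0.1642] mean [0.6662 0.1079 0.1612] ext [0.058 0.058 0.013] 292
top rinser zmax 0.0550 top mid [0.4788 0.309  0.0532] mean [0.4782 0.3092 0.0502] ext [0.088 0.091 0.012] 467
  whole mid [0.4782 0.3093 0.0357] [0.139 0.139 0.047]
top cradle zmax 0.1003 top mid [ 0.4667 -0.2544  0.1002] mean [ 0.4775 -0.2542  0.0973] ext [0.057 0.074 0.016] 78
top cup zmax 0.0840 top mid [0.6884 0.2248 0.0826] mean [0.6901 0.2268 0.0802] ext [0.069 0.072 0.013] 114
top soap zmax 0.1804 top mid [ 0.7064 -0.2698  0.1782] mean [ 0.7066 -0.2701  0.1771] ext [0.041 0.03  0.011] 75
top uten zmax 0.2870 top mid [ 0.468  -0.5421  0.2843] mean [ 0.4686 -0.5416  0.2833] ext [0.116 0.114 0.01 ] 291
scene tumbler zmax 0.1637 top mid [0.6121 0.021  0.1607] mean [ 0.5972 -0.009   0.1598] ext [0.089 0.123 0.01 ] 262
scene rinser zmax 0.0524 top mid [0.4795 0.3062 0.0506] mean [0.4798 0.3073 0.0481] ext [0.091 0.091 0.012] 636
  whole mid [0.4783 0.3063 0.0344] [0.141 0.139 0.045]
scene cradle zmax 0.0983 top mid [ 0.4714 -0.2579  0.0967] mean [ 0.4772 -0.2577  0.0953] ext [0.052 0.076 0.013] 53
```

View pics/cr_top.png

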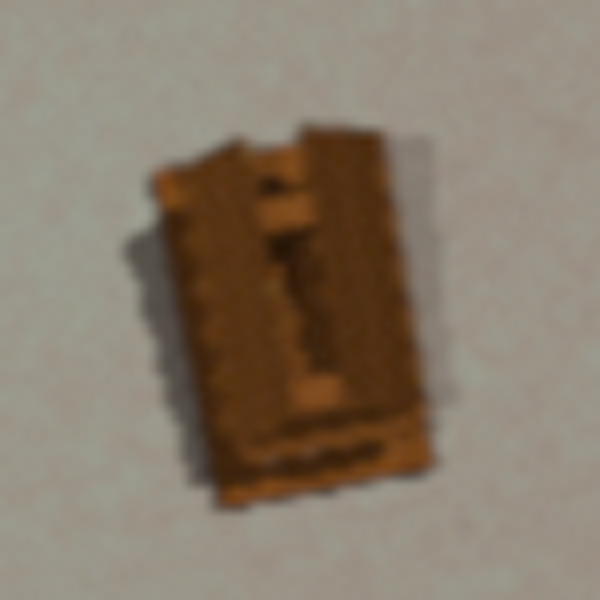

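View pics/cr_sc.png

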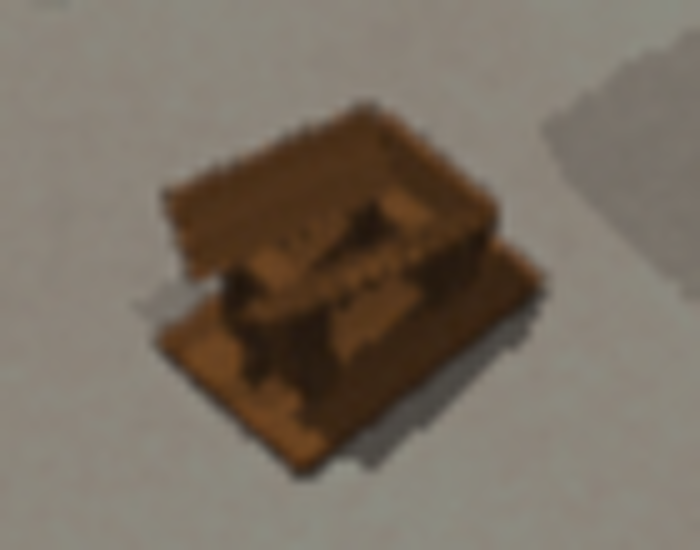

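```bash
python3 - <<'E'
from h import *
d=np.load('pics/top0.npy'); P=pts('top',d)
np.set_printoptions(linewidth=220)
print((P[198:252:3,336:378:3,2]*1000).round().astype(int))
for v in(200,209,245): print(v,P[v,356].round(3))
# base outline: colour mask brown, minAreaRect
im=cv2.imread('pics/top0.png').astype(int)
S=(im[...,2]-im[...,0]>35); S[:185]=0;S[262:]=0;S[:,:325]=0;S[:,390:]=0
for lo,hi in((0.005,.03),(.045,.12),(.005,.2)):
    Q=P[S&(P[...,2]>lo)&(P[...,2]<hi)]; r=cv2.minAreaRect(Q[:,:2].astype(np.float32)*1000); print(lo,hi,r,len(Q))
d=np.load('pics/scene0.npy'); P2=pts('scene',d); im=cv2.imread('pics/scene0.png').astype(int)
S2=(im[...,2]-im[...,0]>35); S2[:140]=0;S2[200:]=0;S2[:,:275]=0;S2[:,345:]=0
Q=np.concatenate([P[S],P2[S2]]);Q=Q[Q[:,2]>.008]
r=cv2.minAreaRect(Q[:,:2].astype(np.float32)*1000);print('both',r)
np.save('pics/cq.npy',Q); np.save('pics/cq1.npy',P[S]);np.save('pics/cq2.npy',P2[S2])
E
```

```text
[[   0   -5    1   -2    4    1   -1   -3   -3    0   -2    5   -1   -2]
 [   2   -1   -3  -10   -2   -3   -2   86   84   91  102   -1   -3    2]
 [   0   -2   -2   88   84   16   17   77   88   91  100    5   -5    4]
 [  -3   19  102   94   88   12   11    8   82   87 1566 1566   -4   -5]
 [   4    3   95   96   84   73   70   66   79   90   90   -1   -1   -7]
 [  -1    1   15   92   83   66   67   45   73   81   91   86    2   -3]
 [   0    2    7   92   78   70    8   17   71   75   84   84   -1    0]
 [   2    3   13   88   77   67    9   16   66   67   76   84   -1   -1]
 [  -2   -3   14   83   76   65   18   12   60   63   74   79   -4    5]
 [  -1   -7   11   86   73   70   50   17   17   70   68   78   -3   -1]
 [   5   -4   -1   75   76   57   50   10    8   56   60   74    1   -2]
 [  -5    2   -5    9   71   60   59   14   13   55   56   67   67    0]
 [   0   -2   -1   18   76   64   48   43   48   51   53   63   62   10]
 [   0   -5    0    7   67   51   54   43   48   59   56   58    5   -3]
 [   5    3   -1   12   70   60   63   56   56   57    9   11   17   -4]
 [   4    2    0    1   12   15   17   15   10    9   13   11   14   -8]
 [  -6    2    4    3   12    9   18   11    5    4    2    4    7    2]
 [  -1    4   -2    0    7    1    3    2   -1    0    5    4    0   -3]]
200 [ 0.505 -0.264 -0.   ]
209 [ 0.474 -0.26   0.062]
245 [ 0.37  -0.264  0.015]
0.005 0.03 ((431.18878173828125, -265.62274169921875), (128.7384796142578, 83.98368835449219), 12.73172664642334) 343
0.045 0.12 ((438.1036376953125, -262.04254150390625), (112.46924591064453, 76.22964477539062), 12.14283561706543) 847
0.005 0.2 ((431.18878173828125, -265.62274169921875), (128.7384796142578, 83.98368835449219), 12.73172664642334) 1210
both ((599.6918334960938, 105.24102783203125), (950.2379150390625, 156.5845489501953), 64.82804870605469)
```

The cradle base measures 129 x 84 mm, as it should, centred at (0.431,-0.266). Its low end, with the stop, faces the robot. My plan is a side grasp pitched downwards near the closed end, which is the part that overhangs the cradle. Next I write a planning helper.

```bash
cat >> h.py <<'E'
from scipy.spatial.transform import Rotation as Ro
def Rt(yaw,pitch):
    """tool pointing 'pitch' deg below horizontal (90=down), azimuth yaw deg, jaws horizontal"""
    y,p=np.radians([yaw,pitch]); h=np.array([np.cos(y),np.sin(y),0])
    z=np.cos(p)*h+np.array([0,0,-np.sin(p)]); yy=np.array([h[1],-h[0],0.]); return np.stack([np.cross(yy,z),yy,z],1)
def plan(p,R,N,s=None):
    s=s or ctrl.get_state(); p0,R0=s['tcp_pos'],s['eef_rot']
    w=Ro.from_matrix(R0.T@R).as_rotvec()/N; A=sum(Ro.from_rotvec(w*k).as_matrix() for k in range(N))
    d=np.linalg.solve(A,R0.T@(p-p0))
    print(f'N={N} row: cm',(d*100).round(2).tolist(),'rad',w.round(4).tolist(),'|d|mm %.1f |w|deg %.2f'%(np.linalg.norm(d)*1e3,np.degrees(np.linalg.norm(w))))
def st():
    s=ctrl.get_state(); z=s['eef_rot'][:,2]; print('t %.2f'%s['t'],'q',s['qpos'].round(3).tolist(),'tcp',s['tcp_pos'].round(4).tolist(),'pitch %.1f yaw %.1f'%(np.degrees(np.arcsin(-z[2])),np.degrees(np.arctan2(-s['eef_rot'][0,1]*-1,-s['eef_rot'][1,1]))),'F',s['ft_force'].round(1).tolist(),'w',round(s['grip_width']*88.1,1)); return s
E
python3 - <<'E'
from h import *
st()
R=Rt(0,35);G=np.array([.596,-.0085,.140])
print(G+R[:,2]*.019, G+R[:,2]*(.019-.12))
plan(G+R[:,2]*(.019-.12),R,24)
plan(G+R[:,2]*(.019-.12),R,32)
E
```

```text
t 0.10 q [-1.463, 0.181, 1.608, -0.0, 1.354, -0.206] tcp [0.1775, -0.5464, 0.2379] pitch 89.9 yaw 18.0 F [0.0, -0.1, -0.2] w 87.9
[ 0.61156389 -0.0085      0.12910205] [ 0.51326564 -0.0085      0.19793122]
N=24 row: cm [1.58, -2.0, 0.92] rad [-0.0063, 0.0397, 0.012] |d|mm 27.1 |w|deg 2.40
N=32 row: cm [1.18, -1.5, 0.69] rad [-0.0047, 0.0297, 0.009] |d|mm 20.3 |w|deg 1.80
```

```bash
cat >> h.py <<'E'
def sim(d,w,N,s=None,every=4):
    s=s or ctrl.get_state(); p,R=s['tcp_pos'].copy(),s['eef_rot'].copy()
    for k in range(N):
        p=p+R@(np.array(d)/100); R=R@Ro.from_rotvec(w).as_matrix()
        if (k+1)%every==0: print(k+1,p.round(3),'z',R[:,2].round(2))
E
python3 - <<'E'
from h import *
sim([1.58, -2.0, 0.92],[-0.0063, 0.0397, 0.012],24)
E
```

```text
4 [ 0.217 -0.451  0.204] z [ 0.16  0.02 -0.99]
8 [ 0.265 -0.357  0.18 ] z [ 0.31  0.04 -0.95]
12 [ 0.321 -0.265  0.167] z [ 0.46  0.04 -0.89]
16 [ 0.382 -0.176  0.165] z [ 0.6   0.04 -0.8 ]
20 [ 0.447 -0.09   0.175] z [ 0.72  0.02 -0.7 ]
24 [ 0.514 -0.008  0.198] z [ 0.82  0.   -0.57]
```

```bash
python3 -m handwheel '[[8.8,1.58,-2.0,0.92,-0.0063,0.0397,0.012],[8.8,1.58,-2.0,0.92,-0.0063,0.0397,0.012],[8.8,1.58,-2.0,0.92,-0.0063,0.0397,0.012],[8.8,1.58,-2.0,0.92,-0.0063,0.0397,0.012],[8.8,1.58,-2.0,0.92,-0.0063,0.0397,0.012],[8.8,1.58,-2.0,0.92,-0.0063,0.0397,0.012],[8.8,1.58,-2.0,0.92,-0.0063,0.0397,0.012],[8.8,1.58,-2.0,0.92,-0.0063,0.0397,0.012]]'; python3 -c 'from h import *;st()'
python3 -m handwheel '[[8.8,1.58,-2.0,0.92,-0.0063,0.0397,0.012],[8.8,1.58,-2.0,0.92,-0.0063,0.0397,0.012],[8.8,1.58,-2.0,0.92,-0.0063,0.0397,0.012],[8.8,1.58,-2.0,0.92,-0.0063,0.0397,0.012],[8.8,1.58,-2.0,0.92,-0.0063,0.0397,0.012],[8.8,1.58,-2.0,0.92,-0.0063,0.0397,0.012],[8.8,1.58,-2.0,0.92,-0.0063,0.0397,0.012],[8.8,1.58,-2.0,0.92,-0.0063,0.0397,0.012]]';  python3 -c 'from h import *;st()'
```

```text
t: 0.77
tcp_pos: [0.2654, -0.3564, 0.1802]
eef_rot: [[0.926, 0.209, 0.316], [0.209, -0.977, 0.035], [0.316, 0.034, -0.948]]
ft_force: [0.4, -0.5, 0.8]
grip_width: 0.999
t 0.77 q [-1.44, -0.135, 2.09, 0.348, 1.201, -0.214] tcp [0.2654, -0.3564, 0.1802] pitch 71.5 yaw 12.1 F [0.4, -0.5, 0.8] w 88.0
t: 1.43
tcp_pos: [0.3826, -0.1756, 0.1647]
eef_rot: [[0.794, 0.102, 0.599], [0.102, -0.994, 0.034], [0.599, 0.034, -0.8]]
ft_force: [1.0, -0.3, -1.0]
grip_width: 1.0
t 1.43 q [-1.211, -0.438, 2.449, 0.724, 1.044, -0.102] tcp [0.3826, -0.1756, 0.1647] pitch 53.1 yaw 5.8 F [1.0, -0.3, -1.0] w 88.1
```

```bash
cat > k.py <<'E'
from h import *
from scipy.optimize import least_squares
D=[([-1.463, 0.181, 1.608, 0,1.354,-.206],[.1775,-.5464,.2379]),([-1.44,-.135,2.09,.348,1.201,-.214],[.2654,-.3564,.1802]),([-1.211,-.438,2.449,.724,1.044,-.102],[.3826,-.1756,.1647])]
ry=lambda a:Ro.from_euler('y',a).as_matrix(); rz=lambda a:Ro.from_euler('z',a).as_matrix()
def fk(q,g):
    h,a,b,c,e,s=g
    R=rz(q[0])@ry(q[1]); p=np.array([0,0,h])+rz(q[0])@np.array([e,0,0])+R[:,2]*a
    R=R@ry(q[2]); p=p+R@np.array([s,0,b]); R=R@rz(q[3])@ry(q[4]); p=p+R[:,2]*c; return p,R@rz(q[5])
def fit():
    f=lambda g:np.concatenate([fk(q,g)[0]-p for q,p in D]+[1e-3*(np.array(g)-[.3,.4,.35,.25,0,0])])
    r=least_squares(f,[.3,.4,.35,.25,0,0]); return r.x,np.abs(r.fun[:-6]).max()
lo=np.array([-2.99,-.89,.3,-1.14,0,-3.12]);hi=np.array([2.99,2.07,2.58,4.28,2.63,3.12])
def ik(p,R,g,q0):
    best=None
    for t in range(12):
        x0=np.clip(np.array(q0)+(np.random.randn(6)*.5*(t>0)),lo+.01,hi-.01)
        r=least_squares(lambda q:np.r_[fk(q,g)[0]-p,.3*(fk(q,g)[1]@OFF-R).ravel()],x0,bounds=(lo,hi))
        if best is None or r.cost<best.cost: best=r
    return best.x,best.cost
OFF=np.eye(3)
E
python3 - <<'E'
import k; from k import *
g,e=fit(); print(g.round(4),e)
s=ctrl.get_state(); k.OFF=fk(s['qpos'],g)[1].T@s['eef_rot']; print(k.OFF.round(2))
G=np.array([.596,-.0085,.140])
for pit in (20,25,30,35,45):
    R=Rt(0,pit)
    for off in(0,-.12):
        q,c=ik(G+R[:,2]*(.019+off),R,g,s['qpos']); print(pit,off,q.round(2),'%.1e'%c)
# rinser & cradle
for pit in (25,35,45):
    for name,P,yaw,pp in (('rins',np.array([.479,.308,.155+.05]),32,pit),('crad',np.array([.516,-.247,.123]),12.5,pit+70),('crad+',np.array([.516,-.247,.20]),12.5,pit+70)):
        R=Rt(yaw,pp); q,c=ik(P+R[:,2]*.019,R,g,s['qpos']); print(name,pp,q.round(2),'%.1e'%c)
E
```

```text
[-0.1527  0.6814  0.4833  0.5558 -0.1166 -0.3909] 0.11706145584372181
[[-0. -1. -0.]
 [ 1.  0.  0.]
 [-0.  0.  1.]]
20 0 [-0.09 -0.46  2.58  0.84  0.11  0.68] 1.1e-02
20 -0.12 [-0.54 -0.63  2.58  1.02  0.56  0.29] 1.0e-02
25 0 [-0.07 -0.45  2.58  0.56  0.12  0.97] 6.9e-03
25 -0.12 [-0.28 -0.63  2.58  0.72  0.36  0.71] 6.1e-03
30 0 [-0.06 -0.44  2.58  0.37  0.14  1.16] 4.0e-03
30 -0.12 [-0.17 -0.62  2.58  0.47  0.31  1.01] 2.9e-03
35 0 [-0.05 -0.44  2.58  0.26  0.16  1.28] 1.9e-03
35 -0.12 [-0.12 -0.61  2.58  0.32  0.3   1.19] 9.2e-04
45 0 [-0.04 -0.42  2.58  0.13  0.21  1.42] 1.7e-05
45 -0.12 [-0.06 -0.54  2.51  0.12  0.39  1.41] 8.6e-30
rins 25 [ 0.63 -0.53  2.58 -0.5   0.14  2.11] 3.8e-03
crad 95 [-0.4   0.18  1.85 -0.05  1.19  0.98] 3.7e-30
crad+ 95 [-0.4   0.22  1.67 -0.05  1.33  0.97] 5.8e-28
rins 35 [ 0.61 -0.52  2.58 -0.24  0.18  1.84] 4.8e-04
crad 105 [-0.32  0.3   1.72 -0.14  1.35  1.08] 1.1e-29
crad+ 105 [-0.32  0.34  1.54 -0.13  1.49  1.06] 1.6e-28
rins 45 [ 0.6  -0.46  2.51 -0.09  0.31  1.68] 2.1e-31
crad 115 [-0.26  0.41  1.61 -0.2   1.51  1.14] 3.6e-29
crad+ 115 [-0.26  0.46  1.42 -0.2   1.66  1.11] 1.8e-28
```

```bash
cat > k2.py <<'E'
import k; from k import *
Rm=[Rt(0,90)]*3
E2=[None,[[0.926, 0.209, 0.316], [0.209, -0.977, 0.035], [0.316, 0.034, -0.948]],[[0.794, 0.102, 0.599], [0.102, -0.994, 0.034], [0.599, 0.034, -0.8]]]
def fk(q,g,s4=1):
    h,a,b,c,l1,l2,s=g
    R=rz(q[0])@ry(q[1]); p=np.array([0,0,h])+rz(q[0])@np.array([0,l1,0])+R[:,2]*a
    R=R@ry(q[2]); p=p+R@np.array([s,0,b]); R=R@rz(s4*q[3])@ry(q[4]); p=p+R@np.array([0,l2,c]); return p,R@rz(q[5])
def fit(D,s4):
    g0=np.array([.3,.4,.35,.25,0.1,0,0])
    f=lambda g:np.concatenate([fk(q,g,s4)[0]-p for q,p in D]+[1e-4*(np.array(g)-g0)])
    r=least_squares(f,g0); return r.x,np.abs(r.fun[:-7]).max()
E
python3 - <<'E'
from k2 import *
for s4 in(1,-1):
    print(s4,fit(D,s4))
    for i in(1,2): print((fk(D[i][0],np.zeros(7),s4)[1].T@np.array(E2[i])).round(3).tolist())
E
```

```text
1 (array([3.16751328e-01, 4.37573462e-01, 5.15198424e-01, 3.12080670e-01,
       1.17170497e-01, 4.37064487e-04, 8.77168558e-02]), np.float64(0.00016030968191349526))
[[0.001, -1.0, 0.0], [1.001, 0.001, -0.0], [0.0, -0.0, 1.0]]
[[0.001, -1.0, -0.0], [1.0, 0.001, 0.0], [-0.0, -0.0, 1.0]]
-1 (array([ 1.19331849, -0.04053731,  0.81096462, -0.2609125 ,  0.23801332,
       -0.11742645,  1.02556338]), np.float64(0.00624219946686233))
[[-0.189, -0.96, -0.203], [0.777, -0.273, 0.567], [-0.601, -0.051, 0.798]]
[[-0.432, -0.771, -0.467], [0.129, -0.565, 0.815], [-0.892, 0.291, 0.344]]
```

```bash
cat >> k2.py <<'E'
g,err=fit(D,1)
OFF=np.array([[0,-1,0],[1,0,0],[0,0,1.]])
def ik(p,R,q0,tries=12):
    best=None; rng=np.random.default_rng(0)
    for t in range(tries):
        x0=np.clip(np.array(q0)+(rng.standard_normal(6)*.6*(t>0)),lo+.01,hi-.01)
        r=least_squares(lambda q:np.r_[fk(q,g)[0]-p,.3*(fk(q,g)[1]@OFF-R).ravel()],x0,bounds=(lo,hi))
        if best is None or r.cost<best.cost-1e-9: best=r
        if best.cost<1e-10: break
    return best.x,best.cost
E
python3 - <<'E'
from k2 import *
s=ctrl.get_state()
G=np.array([.596,-.0085,.140])
for yaw in (-20,0,20,40):
  for pit in (20,30,35,45):
    R=Rt(yaw,pit)
    for off in(0,-.12):
        q,c=ik(G+R[:,2]*(.019+off),R,s['qpos']); print(yaw,pit,off,q.round(2),'%.1e'%c)
for pit in (20,35,45):
    for name,P,yaw,pp in (('rins',np.array([.479,.308,.155+.05]),32,pit),('rins',np.array([.479,.308,.155+.05]),60,pit),('crad',np.array([.516,-.247,.123]),12.5,pit+70),('crad+',np.array([.516,-.247,.20]),12.5,pit+70)):
        R=Rt(yaw,pp); q,c=ik(P+R[:,2]*.019,R,s['qpos']); print(name,yaw,pp,q.round(2),'%.1e'%c)
E
```

```text
-20 20 0 [-0.09  0.34  2.28  3.51  0.72 -1.77] 1.7e-31
-20 20 -0.12 [ 0.03  0.03  2.5   3.73  0.68 -1.92] 8.8e-24
-20 30 0 [-0.11  0.22  2.25  3.68  0.41 -1.95] 1.8e-25
-20 30 -0.12 [-0.01 -0.18  2.45  4.23  0.33 -2.47] 3.0e-29
-20 35 0 [-0.12  0.18  2.23  3.89  0.28 -2.17] 1.6e-30
-20 35 -0.12 [-0.07 -0.28  2.4  -1.14  0.24  2.87] 1.1e-04
-20 45 0 [-0.14  0.13  2.15 -1.06  0.17  2.77] 1.0e-17
-20 45 -0.12 [-0.08 -0.25  2.28 -0.52  0.39  2.24] 6.4e-31
0 20 0 [-0.4   0.3   2.34  2.59  0.78 -1.3 ] 1.3e-24
0 20 -0.12 [-0.57 -0.04  2.58  2.3   0.74 -1.1 ] 3.1e-04
0 30 0 [-0.37  0.17  2.31  2.38  0.48 -1.06] 2.0e-17
0 30 -0.12 [-0.55 -0.35  2.57  1.68  0.47 -0.42] 1.1e-30
0 35 0 [-0.36  0.13  2.28  2.15  0.35 -0.82] 5.7e-20
0 35 -0.12 [-0.51 -0.38  2.51  1.3   0.42 -0.02] 8.7e-22
0 45 0 [-0.33  0.09  2.2   1.19  0.25  0.15] 5.4e-24
0 45 -0.12 [-0.42 -0.35  2.36  0.67  0.49  0.66] 6.5e-18
20 20 0 [-0.63  0.34  2.27  1.91  0.98 -1.04] 3.0e-19
20 20 -0.12 [-1.    0.05  2.48  1.55  1.16 -0.92] 4.2e-30
20 30 0 [-0.58  0.22  2.24  1.7   0.78 -0.77] 3.8e-23
20 30 -0.12 [-0.88 -0.15  2.44  1.34  
[... 694 characters left out ...]
ns 32 20 [ 0.18  0.01  2.43  2.47  0.6  -1.13] 1.5e-17
rins 60 20 [-0.14  0.13  2.3   1.62  1.06 -0.8 ] 5.9e-18
crad 12.5 90 [-0.65  0.33  1.72  0.    1.09  0.7 ] 2.8e-29
crad+ 12.5 90 [-0.65  0.23  1.67  0.    1.24  0.7 ] 7.5e-29
rins 32 35 [ 0.22 -0.12  2.33  1.58  0.28 -0.21] 4.7e-27
rins 60 35 [-0.05 -0.01  2.23  1.27  0.87 -0.38] 2.9e-23
crad 12.5 105 [-0.56  0.46  1.55 -0.19  1.32  0.86] 2.5e-18
crad+ 12.5 105 [-0.56  0.37  1.51 -0.18  1.45  0.83] 4.0e-18
rins 32 45 [ 0.25 -0.13  2.23  0.69  0.35  0.69] 7.0e-28
rins 60 45 [ 0.03 -0.04  2.15  0.97  0.82 -0.07] 2.3e-20
crad 12.5 115 [-0.51  0.56  1.44 -0.29  1.47  0.92] 9.1e-27
crad+ 12.5 115 [-0.51  0.47  1.41 -0.28  1.6   0.89] 3.3e-26
```

```bash
python3 - <<'E'
from k2 import *
s=ctrl.get_state()
R=Rt(35,35);G=np.array([.596,-.0085,.140])
p=G+R[:,2]*(.019-.11); print(p, ik(p,R,s['qpos']), ik(G+R[:,2]*.019,R,s['qpos']))
plan(p,R,8);plan(p,R,16)
E
```

```text
[ 0.53493808 -0.05125601  0.19219546] (array([-0.85937512,  0.01605102,  2.20968826,  1.10980456,  1.14330398,
       -0.52142734]), np.float64(3.5291136649688056e-24)) (array([-0.63036842,  0.26268947,  2.11084639,  1.30884123,  0.93137881,
       -0.61080534]), np.float64(7.284535465035681e-29))
N=8 row: cm [1.9, -0.88, 1.39] rad [0.0488, 0.0398, -0.0415] |d|mm 25.2 |w|deg 4.32
N=16 row: cm [0.95, -0.42, 0.71] rad [0.0244, 0.0199, -0.0207] |d|mm 12.6 |w|deg 2.16
```

```bash
python3 -m handwheel '[[8.8,1.9,-0.88,1.39,0.0488,0.0398,-0.0415],[8.8,1.9,-0.88,1.39,0.0488,0.0398,-0.0415],[8.8,1.9,-0.88,1.39,0.0488,0.0398,-0.0415],[8.8,1.9,-0.88,1.39,0.0488,0.0398,-0.0415],[8.8,1.9,-0.88,1.39,0.0488,0.0398,-0.0415],[8.8,1.9,-0.88,1.39,0.0488,0.0398,-0.0415],[8.8,1.9,-0.88,1.39,0.0488,0.0398,-0.0415],[8.8,1.9,-0.88,1.39,0.0488,0.0398,-0.0415]]' >/dev/null; python3 - <<'E'
from k2 import *
s=st(); print(fk(s['qpos'],g)[0])
R=Rt(35,35);G=np.array([.596,-.0085,.140])
plan(G+R[:,2]*(.019-.11),R,2); plan(G+R[:,2]*.019,R,8); grab('scene','s1')
E
```

```text
t 2.10 q [-0.86, 0.017, 2.208, 1.106, 1.148, -0.522] tcp [0.5348, -0.0516, 0.1919] pitch 35.0 yaw 35.3 F [-0.2, -0.1, 0.8] w 88.1
[ 0.53445962 -0.05116259  0.19243997]
N=2 row: cm [0.02, -0.01, 0.01] rad [-0.002, 0.0002, 0.0011] |d|mm 0.2 |w|deg 0.13
N=8 row: cm [0.01, 0.0, 1.38] rad [-0.0005, 0.0001, 0.0003] |d|mm 13.8 |w|deg 0.03
```

View pics/s1.png

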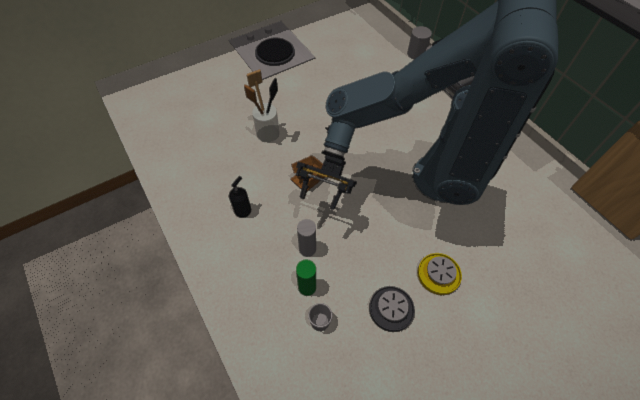

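The picture shows the gripper at (325,178), lined up short of the tumbler at (307,238). Next I drive straight in and then grip.

```bash
python3 -m handwheel '[[8.8,0.01,0,1.38,0,0,0],[8.8,0.01,0,1.38,0,0,0],[8.8,0.01,0,1.38,0,0,0],[8.8,0.01,0,1.38,0,0,0],[8.8,0.01,0,1.38,0,0,0],[8.8,0.01,0,1.38,0,0,0],[8.8,0.01,0,1.38,0,0,0],[8.8,0.01,0,1.38,0,0,0]]' 20 >/dev/null; python3 - <<'E'
from h import *
st(); im,d=grab('scene','s2'); cv2.imwrite('pics/s2c.png',cv2.resize(im[130:280,230:400],(680,600)))
E
```

```text
t 2.82 q [-0.631, 0.26, 2.111, 1.303, 0.932, -0.607] tcp [0.6085, -0.0, 0.1285] pitch 35.2 yaw 35.1 F [-0.0, -1.2, 1.1] w 87.8
```

View pics/s2c.png

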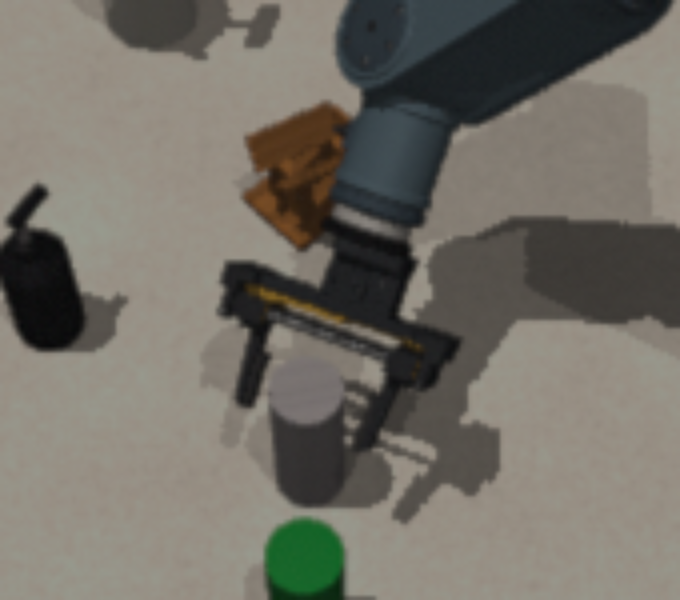

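The tumbler is between the fingers at crop (307,395), so I close on it.

```bash
python3 -m handwheel '[[5,0,0,0,0,0,0],[5,0,0,0,0,0,0],[5,0,0,0,0,0,0],[5,0,0,0,0,0,0],[5,0,0,0,0,0,0],[5,0,0,0,0,0,0],[5,0,0,0,0,0,0],[5,0,0,0,0,0,0]]' 50; python3 - <<'E'
from h import *
st()
E
```

```text
t: 3.53
tcp_pos: [0.6088, -0.0009, 0.1298]
eef_rot: [[0.47, 0.574, 0.67], [0.331, -0.819, 0.47], [0.818, 0.001, -0.575]]
ft_force: [0.6, -1.8, 1.7]
grip_width: 0.656
t 3.53 q [-0.632, 0.258, 2.111, 1.303, 0.933, -0.607] tcp [0.6088, -0.0009, 0.1298] pitch 35.1 yaw 35.1 F [0.6, -1.8, 1.7] w 57.8
```

```bash
python3 -m handwheel '[[5,0.3,0,-0.2,0,0,0],[5,0.74,0,-0.52,0,0,0],[5,0.82,0,-0.57,0,0,0],[5,0.82,0,-0.57,0,0,0],[5,0.82,0,-0.57,0,0,0],[5,0.82,0,-0.57,0,0,0],[5,0.82,0,-0.57,0,0,0],[5,0.82,0,-0.57,0,0,0]]' 50 >/dev/null; cat >> k2.py <<'E'
# tumbler in tool frame at grasp
G0=np.array([.6088,-.0009,.1298]); RG=np.array([[0.47, 0.574, 0.67], [0.331, -0.819, 0.47], [0.818, 0.001, -0.575]])
mouth_t=RG.T@(np.array([.596,-.0093,0.])-G0); ax_t=RG.T@np.array([0,0,1.]); ax_t/=np.linalg.norm(ax_t)
def where(s=None):
    s=s or ctrl.get_state(); m=s['tcp_pos']+s['eef_rot']@mouth_t; a=s['eef_rot']@ax_t
    print('mouth',m.round(4),'axis',a.round(3),'tilt %.3f'%np.arccos(min(1,a[2]))); return m,a
E
python3 - <<'E'
from k2 import *
s=st(); where(s)
R=Ro.from_euler('z',25,degrees=True).as_matrix()@RG
p=np.array([.4788,.3078,.0475+.025])-R@mouth_t
print(p,ik(p,R,s['qpos']))
for N in(16,24): plan(p,R,N)
E
```

```text
t 4.20 q [-0.631, 0.092, 2.099, 1.182, 0.991, -0.397] tcp [0.6079, 0.0005, 0.2013] pitch 35.2 yaw 35.1 F [0.4, -0.9, -2.8] w 57.8
mouth [ 0.5947 -0.0078  0.0716] axis [ 0.003 -0.001  1.   ] tilt 0.003
[0.48683046 0.32078497 0.20226217] (array([-0.04963533, -0.0289577 ,  2.22534039,  1.24313871,  0.87733111,
       -0.35506214]), np.float64(2.959590612894354e-08))
N=16 row: cm [0.55, -1.94, 0.77] rad [0.0221, 0.0001, -0.0158] |d|mm 21.6 |w|deg 1.56
N=24 row: cm [0.37, -1.29, 0.52] rad [0.0148, 0.0001, -0.0105] |d|mm 14.4 |w|deg 1.04
```

```bash
python3 -m handwheel '[[5,0.55,-1.94,0.77,0.0221,0.0001,-0.0158],[5,0.55,-1.94,0.77,0.0221,0.0001,-0.0158],[5,0.55,-1.94,0.77,0.0221,0.0001,-0.0158],[5,0.55,-1.94,0.77,0.0221,0.0001,-0.0158],[5,0.55,-1.94,0.77,0.0221,0.0001,-0.0158],[5,0.55,-1.94,0.77,0.0221,0.0001,-0.0158],[5,0.55,-1.94,0.77,0.0221,0.0001,-0.0158],[5,0.55,-1.94,0.77,0.0221,0.0001,-0.0158]]' >/dev/null
python3 -m handwheel '[[5,0.55,-1.94,0.77,0.0221,0.0001,-0.0158],[5,0.55,-1.94,0.77,0.0221,0.0001,-0.0158],[5,0.55,-1.94,0.77,0.0221,0.0001,-0.0158],[5,0.55,-1.94,0.77,0.0221,0.0001,-0.0158],[5,0.55,-1.94,0.77,0.0221,0.0001,-0.0158],[5,0.55,-1.94,0.77,0.0221,0.0001,-0.0158],[5,0.55,-1.94,0.77,0.0221,0.0001,-0.0158],[5,0.55,-1.94,0.77,0.0221,0.0001,-0.0158]]' >/dev/null
python3 - <<'E'
from k2 import *
s=st(); where(s)
im,d=grab('scene','s3'); cv2.imwrite('pics/s3c.png',cv2.resize(im[190:350,300:470],(680,640))[:600])
im,d=grab('top','t3'); cv2.imwrite('pics/t3c.png',cv2.resize(im[120:280,100:300],(750,600)))
P=pts('top',d); m=np.zeros((400,640),bool); m[150:270,120:220]=1
Q=P[m&(P[...,2]>.222)&(P[...,2]<.245)]; print(len(Q)); 
E
```

```text
t 5.53 q [-0.048, -0.032, 2.228, 1.242, 0.876, -0.355] tcp [0.4856, 0.3212, 0.2016] pitch 35.2 yaw 60.1 F [0.5, 0.6, -2.8] w 57.5
mouth [0.4777 0.308  0.0718] axis [-0.001  0.002  1.   ] tilt 0.002
641
```

View pics/s3c.png

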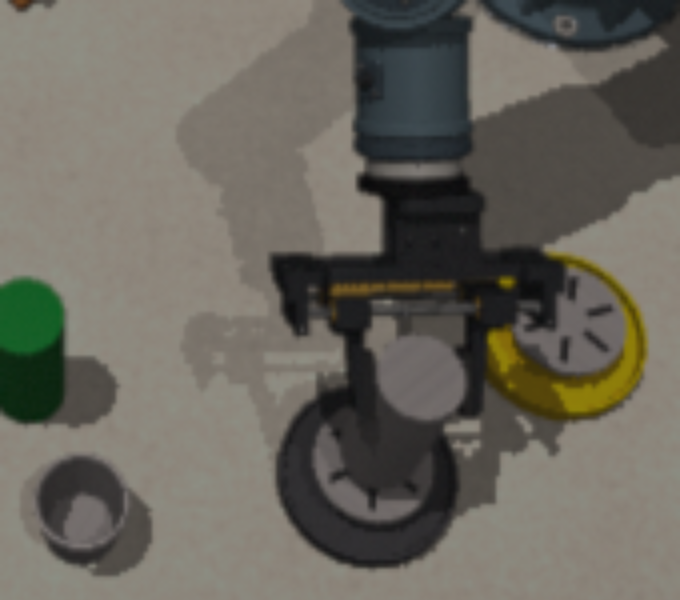

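View pics/t3c.png

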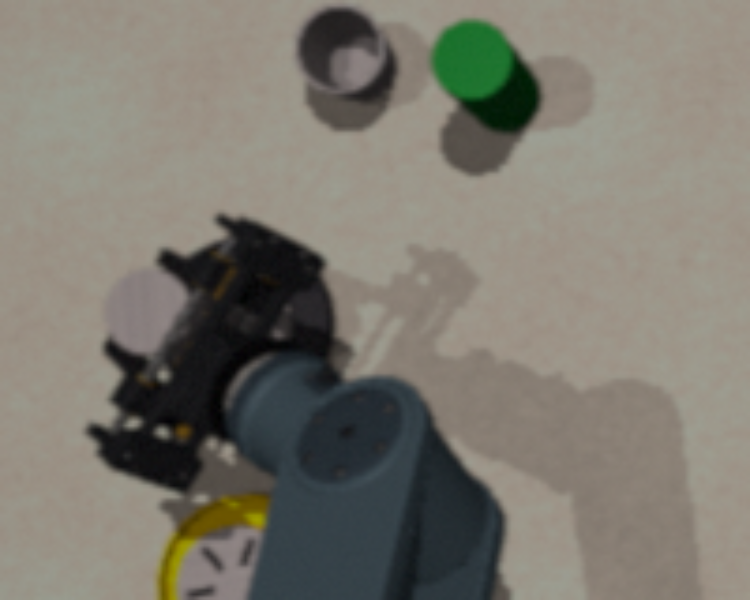

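The tumbler hangs over the dark rinser, with its closed-end disc at scene crop (422,378), which is pixel (405.5,284.5). I check its centring and tilt against the calibration.

```bash
python3 - <<'E'
from k2 import *
m,a=where()
for n,b in(('scene',(395,265,430,300)),('top',(122,185,155,225))):
    c=ctrl.calibration(n);E=np.array(c['extrinsics'])
    X=m+a*.16; Y=E[:3,:3]@X+E[:3,3]; print(n,'closed end px',c['fx']*Y[0]/Y[2]+c['cx'],c['fy']*Y[1]/Y[2]+c['cy'])
    d=np.load('pics/%s3.npy'%n[0]); P=pts(n,d)[b[1]:b[3],b[0]:b[2]].reshape(-1,3)
    im=cv2.imread('pics/%s3.png'%n[0])[b[1]:b[3],b[0]:b[2]].reshape(-1,3)
    Q=P[(abs(P[:,2]-.233)<.012)&(im.min(1)>(85 if n=='top' else 80))]
    print(len(Q),'mid',((Q.min(0)+Q.max(0))/2).round(4),'mean',Q.mean(0).round(4),'ext',np.ptp(Q,axis=0).round(3))
    A=np.c_[Q[:,:2],np.ones(len(Q))]; co=np.linalg.lstsq(A,Q[:,2],rcond=None)[0]; print('normal slope',co[:2].round(3))
E
```

```text
mouth [0.4762 0.3091 0.0715] axis [0.    0.001 1.   ] tilt 0.001
scene closed end px 405.2669851438498 284.10948957565586
363 mid [0.4777 0.3083 0.2322] mean [0.477  0.3081 0.2324] ext [0.057 0.058 0.01 ]
normal slope [ 0.025 -0.01 ]
top closed end px 140.10112826815165 201.70133794040734
366 mid [0.4665 0.3135 0.2319] mean [0.4749 0.3153 0.2325] ext [0.07  0.056 0.017]
normal slope [ 0.003 -0.024]
```

```bash
python3 -m handwheel '[[5,-0.37,0,0.26,0,0,0],[5,-0.37,0,0.26,0,0,0],[5,-0.37,0,0.26,0,0,0],[5,-0.37,0,0.26,0,0,0],[5,-0.37,0,0.26,0,0,0],[5,-0.37,0,0.26,0,0,0],[5,-0.37,0,0.26,0,0,0],[5,-0.37,0,0.26,0,0,0]]' 60 >/dev/null; python3 -c 'from k2 import *;st();where()'
```

```text
t 6.30 q [-0.051, 0.06, 2.237, 1.329, 0.848, -0.487] tcp [0.4881, 0.3203, 0.1669] pitch 35.0 yaw 60.0 F [-0.7, -0.4, 5.3] w 57.6
mouth [0.4805 0.3074 0.037 ] axis [-0.004 -0.001  1.   ] tilt 0.004
```

```bash
python3 -m handwheel '[[5,-0.16,0,0.11,0,0,0],[5,-0.16,0,0.11,0,0,0],[5,-0.12,0,0.09,0,0,0],[5,-0.08,0,0.06,0,0,0],[5,0,0,0,0,0,0],[5,0,0,0,0,0,0],[5,0,0,0,0,0,0],[5,0,0,0,0,0,0]]' >/dev/null; python3 -c 'from k2 import *;st();where()'
```

```text
t 6.97 q [-0.05, 0.075, 2.237, 1.345, 0.846, -0.509] tcp [0.4886, 0.3209, 0.1622] pitch 34.8 yaw 60.0 F [-3.0, -1.4, 13.8] w 57.2
mouth [0.4813 0.3082 0.0324] axis [-0.006 -0.003  1.   ] tilt 0.006
```

Upward force is about 16.6 N above the free-hanging reading, with the mouth at 32.4 mm, so the plate is fully down. I hold it there and check with a picture.

```bash
for i in 1; do python3 -m handwheel '[[5,0,0,0,0,0,0],[5,0,0,0,0,0,0],[5,0,0,0,0,0,0],[5,0,0,0,0,0,0],[5,0,0,0,0,0,0],[5,0,0,0,0,0,0],[5,0,0,0,0,0,0],[5,0,0,0,0,0,0]]' ; done >/dev/null; python3 -c 'from k2 import *
st();where();im,d=grab("scene","s4"); cv2.imwrite("pics/s4c.png",cv2.resize(im[210:350,320:460],(600,600),interpolation=cv2.INTER_CUBIC))'
python3 -m handwheel '[[5,0,0,0,0,0,0],[5,0,0,0,0,0,0],[5,0,0,0,0,0,0],[5,0,0,0,0,0,0],[5,0,0,0,0,0,0],[5,0,0,0,0,0,0],[5,0,0,0,0,0,0],[5,0,0,0,0,0,0]]' |head -2;  python3 -c 'from k2 import *
st();where()'
```

```text
t 7.63 q [-0.05, 0.075, 2.237, 1.345, 0.846, -0.509] tcp [0.4886, 0.3209, 0.1622] pitch 34.8 yaw 60.0 F [-3.4, -1.1, 12.1] w 57.8
mouth [0.4813 0.3082 0.0324] axis [-0.006 -0.003  1.   ] tilt 0.006
t: 8.35
tcp_pos: [0.4886, 0.3209, 0.1622]
t 8.35 q [-0.05, 0.075, 2.237, 1.345, 0.846, -0.509] tcp [0.4886, 0.3209, 0.1622] pitch 34.8 yaw 60.0 F [-2.2, -1.1, 12.6] w 57.7
mouth [0.4813 0.3082 0.0324] axis [-0.006 -0.003  1.   ] tilt 0.006
```

View pics/s4c.png

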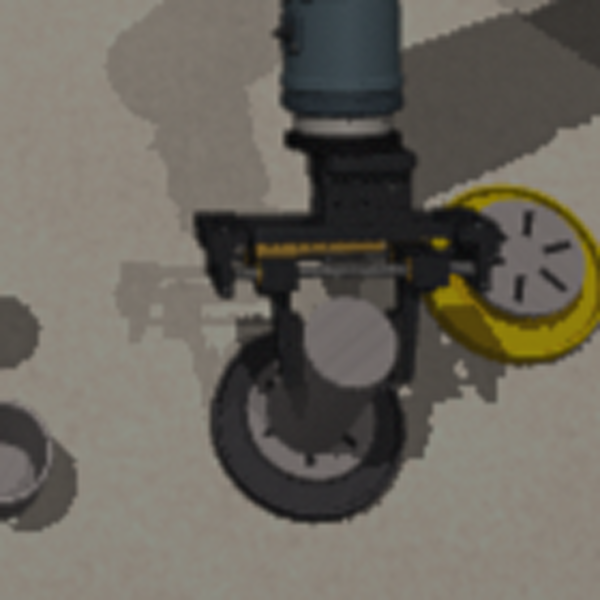

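```bash
python3 -m handwheel '[[5,0.3,0,-0.2,0,0,0],[5,0.82,0,-0.57,0,0,0],[5,1.23,0,-0.86,0,0,0],[5,1.23,0,-0.86,0,0,0],[5,1.23,0,-0.86,0,0,0],[5,1.23,0,-0.86,0,0,0],[5,1.23,0,-0.86,0,0,0],[5,1.23,0,-0.86,0,0,0]]' >/dev/null; python3 - <<'E'
from k2 import *
s=st(); m,a=where(s); print('closed pred',m+.16*a)
im,d=grab('scene','s5'); P=pts('scene',d); b=(370,230,440,300)
P=P[b[1]:b[3],b[0]:b[2]].reshape(-1,3); I=im[b[1]:b[3],b[0]:b[2]].reshape(-1,3)
z=m[2]+.16; Q=P[(abs(P[:,2]-z)<.015)&(I.min(1)>80)]; print(len(Q),((Q.min(0)+Q.max(0))/2).round(4),Q.mean(0).round(4),np.ptp(Q,axis=0).round(3))
# cradle in scene0
im=cv2.imread('pics/scene0.png').astype(int); d=np.load('pics/scene0.npy'); P=pts('scene',d)
S=(im[...,2]-im[...,0]>25); S[:150]=0;S[197:]=0;S[:,:285]=0;S[:,335:]=0
S&=(d>0)&(P[...,2]>.004)&(P[...,2]<.13)
n,l,stt,_=cv2.connectedComponentsWithStats(S.astype(np.uint8)); S=l==1+np.argmax(stt[1:,4])
for lo_,hi_ in((.004,.025),(.004,.2),(.045,.13)):
    Q=P[S&(P[...,2]>lo_)&(P[...,2]<hi_)]; print(lo_,cv2.minAreaRect(Q[:,:2].astype(np.float32)*1000),len(Q))
E
```

```text
t 9.02 q [-0.049, -0.162, 2.189, 1.119, 0.939, -0.156] tcp [0.4866, 0.3205, 0.2632] pitch 35.2 yaw 60.0 F [1.0, 0.4, -2.5] w 57.3
mouth [0.4788 0.3072 0.1334] axis [-0.001  0.002  1.   ] tilt 0.003
closed pred [0.47853455 0.30759005 0.29339717]
405 [0.4785 0.2774 0.2934] [0.4784 0.3066 0.2936] [0.059 0.117 0.01 ]
0.004 ((433.5642395019531, -265.2090759277344), (130.93377685546875, 83.94805908203125), 11.036620140075684) 368
0.004 ((433.5577392578125, -265.1036376953125), (131.03884887695312, 83.93260955810547), 10.912077903747559) 803
0.045 ((439.5716857910156, -264.569091796875), (118.95378875732422, 77.63878631591797), 10.765223503112793) 395
```

```bash
cat >> k2.py <<'E'
YC=11.9; cc=np.array([.4324,-.2654,0]); hx=np.array([np.cos(np.radians(YC)),np.sin(np.radians(YC)),0])
LOW=cc-.047*hx+[0,0,.075]; HIGH=cc+.1034*hx+[0,0,.1297]; T=(HIGH-LOW)/.16
pa=np.degrees(np.arctan2(ax_t[0],-ax_t[2]))  # angle
def homeR():
    # choose pitch so axis elev = 20
    f=lambda p:(Rt(YC,p)@ax_t)[2]-T[2]
    from scipy.optimize import brentq
    return Rt(YC,brentq(f,90,125))
def target(up=0.,axial=0.):
    R=homeR(); m=LOW+T*axial+[0,0,up]; return m-R@mouth_t,R
E
python3 - <<'E'
from k2 import *
s=st(); p,R=target(.06,.006); print(LOW,HIGH,T,np.linalg.norm(T)); print('R',R.round(3).tolist(),'ax',R@ax_t,'p',p)
print(ik(p,R,s['qpos']))
N=24
plan(p,R,N); plan(p,R,32)
w=Ro.from_matrix(s['eef_rot'].T@R).as_rotvec()/N; A=sum(Ro.from_rotvec(w*k).as_matrix() for k in range(N)); d=np.linalg.solve(A,s['eef_rot'].T@(p-s['tcp_pos']))
pp,RR=s['tcp_pos'].copy(),s['eef_rot'].copy();q=s['qpos']
for i in range(N):
    pp=pp+RR@d; RR=RR@Ro.from_rotvec(w).as_matrix()
    qn,c=ik(pp,RR,q,1); m=pp+RR@mouth_t
    if i%2: print(i,'m',m.round(3),'ce',(m+.16*(RR@ax_t)).round(3),'tcp',pp.round(3),'q',qn.round(2),'%.0e'%c,'dqmax/s %.2f'%(abs(qn-q).max()*12))
    q=qn
E
```

```text
t 9.07 q [-0.049, -0.166, 2.185, 1.119, 0.941, -0.154] tcp [0.4881, 0.3208, 0.2667] pitch 35.0 yaw 60.0 F [1.7, 0.6, 0.6] w 57.8
[ 0.38641008 -0.2750916   0.075     ] [ 0.53357783 -0.24407849  0.1297    ] [0.91979845 0.19383193 0.341875  ] 1.0002392291971958
R [[0.945, 0.206, -0.255], [0.199, -0.979, -0.054], [-0.261, 0.0, -0.965]] ax [0.91975506 0.1928007  0.341875  ] p [ 0.51650897 -0.24828598  0.16703676]
(array([-0.55536869,  0.40009146,  1.50384328, -0.1829522 ,  1.43273561,
        0.85075667]), np.float64(2.434238185350629e-16))
N=24 row: cm [-1.45, 2.08, -0.29] rad [-0.0124, -0.0479, 0.035] |d|mm 25.5 |w|deg 3.47
N=32 row: cm [-1.08, 1.56, -0.21] rad [-0.0093, -0.0359, 0.0263] |d|mm 19.1 |w|deg 2.61
1 m [0.493 0.26  0.119] ce [0.506 0.27  0.278] tcp [0.512 0.281 0.247] q [-0.1  -0.11  2.13  1.    0.95 -0.04] 3e-20 dqmax/s 0.73
3 m [0.501 0.212 0.103] ce [0.528 0.23  0.26 ] tcp [0.532 0.238 0.227] q [-0.15 -0.06  2.08  0.88  0.96  0.06] 2e-20 dqmax/s 0.73
5 m [0.505 0.162 0.09 ] ce [0.546 0.187 0.242] tcp [0.548 0.193 0.209] q [-0.19 -0.01  2.02  0.76  0.98  0.17] 2e-20 dqmax/
[... 537 characters left out ...]

15 m [ 0.467 -0.092  0.075] ce [ 0.577 -0.05   0.183] tcp [ 0.565 -0.052  0.151] q [-0.4   0.23  1.74  0.2   1.17  0.62] 8e-22 dqmax/s 0.62
17 m [ 0.451 -0.141  0.084] ce [ 0.572 -0.099  0.18 ] tcp [ 0.557 -0.102  0.149] q [-0.44  0.28  1.68  0.1   1.23  0.69] 5e-22 dqmax/s 0.59
19 m [ 0.432 -0.187  0.097] ce [ 0.564 -0.148  0.18 ] tcp [ 0.546 -0.152  0.151] q [-0.48  0.32  1.63  0.    1.29  0.75] 3e-22 dqmax/s 0.57
21 m [ 0.413 -0.232  0.115] ce [ 0.553 -0.196  0.184] tcp [ 0.532 -0.201  0.157] q [-0.52  0.36  1.57 -0.09  1.36  0.8 ] 2e-22 dqmax/s 0.55
23 m [ 0.392 -0.274  0.137] ce [ 0.539 -0.243  0.192] tcp [ 0.517 -0.248  0.167] q [-0.56  0.4   1.5  -0.18  1.43  0.85] 3e-22 dqmax/s 0.54
```

```bash
python3 -m handwheel '[[5,0.8,0,-0.57,0,0,0],[5,0.8,0,-0.57,0,0,0],[5,0.8,0,-0.57,0,0,0],[5,0.8,0,-0.57,0,0,0],[5,0.8,0,-0.57,0,0,0],[5,0.8,0,-0.57,0,0,0],[5,0.4,0,-0.28,0,0,0],[5,0,0,0,0,0,0]]' >/dev/null; python3 - <<'E'
from k2 import *
s=st(); p,R=target(.13,.006); 
N=24
plan(p,R,N)
w=Ro.from_matrix(s['eef_rot'].T@R).as_rotvec()/N; A=sum(Ro.from_rotvec(w*k).as_matrix() for k in range(N)); d=np.linalg.solve(A,s['eef_rot'].T@(p-s['tcp_pos']))
pp,RR=s['tcp_pos'].copy(),s['eef_rot'].copy();q=s['qpos']
for i in range(N):
    pp=pp+RR@d; RR=RR@Ro.from_rotvec(w).as_matrix()
    qn,c=ik(pp,RR,q,1); m=pp+RR@mouth_t
    if i%3==2: print(i,'m',m.round(3),'ce',(m+.16*(RR@ax_t)).round(3),'tcp',pp.round(3),'%.0e'%c,'dqmax/s %.2f'%(abs(qn-q).max()*12))
    q=qn
E
```

```text
t 9.73 q [-0.05, -0.266, 2.127, 1.024, 1.018, 0.015] tcp [0.4872, 0.3204, 0.3282] pitch 35.0 yaw 60.0 F [0.8, -0.4, -2.2] w 57.4
N=24 row: cm [-1.43, 2.07, -0.33] rad [-0.0125, -0.0479, 0.035] |d|mm 25.4 |w|deg 3.47
2 m [0.496 0.236 0.173] ce [0.516 0.249 0.331] tcp [0.522 0.259 0.299] 3e-20 dqmax/s 0.66
5 m [0.503 0.161 0.154] ce [0.545 0.186 0.306] tcp [0.547 0.192 0.273] 1e-20 dqmax/s 0.65
8 m [0.501 0.084 0.14 ] ce [0.564 0.118 0.283] tcp [0.562 0.121 0.25 ] 3e-21 dqmax/s 0.63
11 m [0.49  0.007 0.135] ce [0.575 0.047 0.265] tcp [0.569 0.048 0.232] 9e-22 dqmax/s 0.61
14 m [ 0.473 -0.068  0.139] ce [ 0.577 -0.026  0.253] tcp [ 0.566 -0.028  0.221] 8e-22 dqmax/s 0.59
17 m [ 0.45  -0.141  0.152] ce [ 0.571 -0.099  0.248] tcp [ 0.556 -0.103  0.217] 4e-22 dqmax/s 0.56
20 m [ 0.422 -0.21   0.175] ce [ 0.558 -0.172  0.25 ] tcp [ 0.539 -0.177  0.223] 2e-22 dqmax/s 0.55
23 m [ 0.392 -0.274  0.207] ce [ 0.539 -0.243  0.262] tcp [ 0.517 -0.248  0.237] 7e-22 dqmax/s 0.54
```

```bash
python3 -m handwheel '[[5,-1.43,2.07,-0.33,-0.0125,-0.0479,0.035],[5,-1.43,2.07,-0.33,-0.0125,-0.0479,0.035],[5,-1.43,2.07,-0.33,-0.0125,-0.0479,0.035],[5,-1.43,2.07,-0.33,-0.0125,-0.0479,0.035],[5,-1.43,2.07,-0.33,-0.0125,-0.0479,0.035],[5,-1.43,2.07,-0.33,-0.0125,-0.0479,0.035],[5,-1.43,2.07,-0.33,-0.0125,-0.0479,0.035],[5,-1.43,2.07,-0.33,-0.0125,-0.0479,0.035]]' >/dev/null
python3 -m handwheel '[[5,-1.43,2.07,-0.33,-0.0125,-0.0479,0.035],[5,-1.43,2.07,-0.33,-0.0125,-0.0479,0.035],[5,-1.43,2.07,-0.33,-0.0125,-0.0479,0.035],[5,-1.43,2.07,-0.33,-0.0125,-0.0479,0.035],[5,-1.43,2.07,-0.33,-0.0125,-0.0479,0.035],[5,-1.43,2.07,-0.33,-0.0125,-0.0479,0.035],[5,-1.43,2.07,-0.33,-0.0125,-0.0479,0.035],[5,-1.43,2.07,-0.33,-0.0125,-0.0479,0.035]]' >/dev/null
python3 -m handwheel '[[5,-1.43,2.07,-0.33,-0.0125,-0.0479,0.035],[5,-1.43,2.07,-0.33,-0.0125,-0.0479,0.035],[5,-1.43,2.07,-0.33,-0.0125,-0.0479,0.035],[5,-1.43,2.07,-0.33,-0.0125,-0.0479,0.035],[5,-1.43,2.07,-0.33,-0.0125,-0.0479,0.035],[5,-1.43,2.07,-0.33,-0.0125,-0.0479,0.035],[5,-1.43,2.07,-0.33,-0.0125,-0.0479,0.035],[5,-1.43,2.07,-0.33,-0.0125,-0.0479,0.035]]' >/dev/null
python3 - <<'E'
from k2 import *
s=st(); where(s); p,R=target(.03,.006); plan(p,R,8,s)
im,d=grab('scene','s6'); cv2.imwrite('pics/s6c.png',cv2.resize(im[90:240,230:400],(680,600)))
im,d=grab('top','t6'); cv2.imwrite('pics/t6c.png',cv2.resize(im[130:280,280:450],(680,600)))
E
```

```text
t 11.73 q [-0.556, 0.335, 1.447, -0.183, 1.557, 0.829] tcp [0.5156, -0.2485, 0.2355] pitch 74.6 yaw 11.8 F [0.6, -0.6, -1.8] w 57.8
mouth [ 0.3908 -0.274   0.2061] axis [0.922 0.192 0.338] tilt 1.226
N=8 row: cm [0.34, 0.0, 1.18] rad [-0.0002, 0.0006, -0.0001] |d|mm 12.3 |w|deg 0.03
```

View pics/s6c.png

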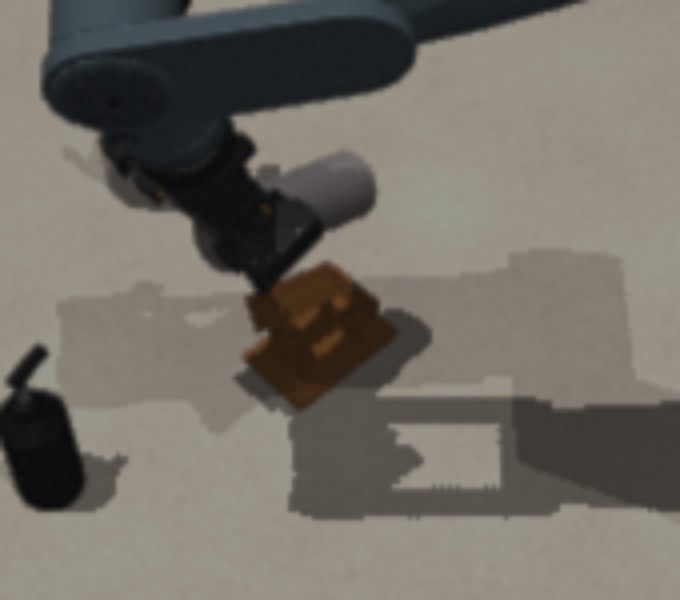

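View pics/t6c.png

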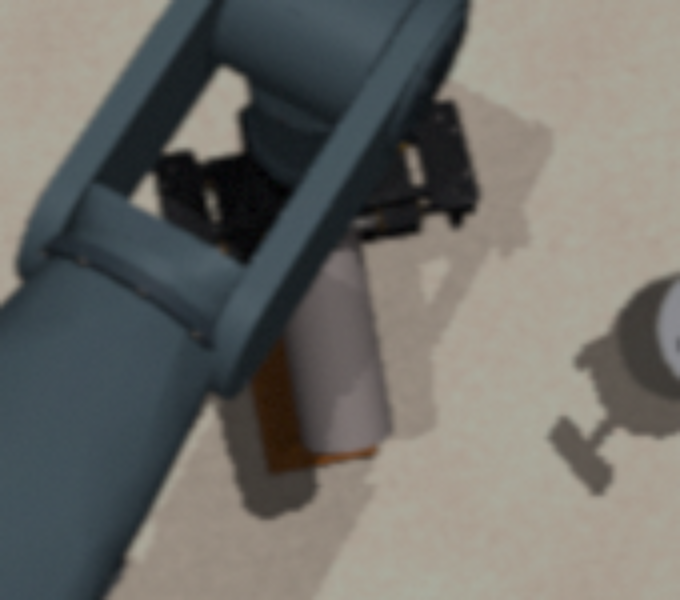

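The tumbler is above the cradle with its mouth at the stop end, at top crop (345,440). I lower it to 30 mm above home.

```bash
python3 -m handwheel '[[5,0.34,0,1.18,0,0.0006,0],[5,0.34,0,1.18,0,0.0006,0],[5,0.34,0,1.18,0,0.0006,0],[5,0.34,0,1.18,0,0.0006,0],[5,0.34,0,1.18,0,0.0006,0],[5,0.34,0,1.18,0,0.0006,0],[5,0.34,0,1.18,0,0.0006,0],[5,0.34,0,1.18,0,0.0006,0]]' >/dev/null
python3 - <<'E'
from k2 import *
im,d=grab('scene','s7'); cv2.imwrite('pics/s7c.png',cv2.resize(im[120:220,250:370],(720,600)))
im,d=grab('top','t7'); cv2.imwrite('pics/t7c.png',cv2.resize(im[150:270,300:430],(650,600)))
s=st(); where(s); p,R=target(.008,.006); plan(p,R,8,s)
E
```

```text
t 12.60 q [-0.555, 0.435, 1.525, -0.183, 1.38, 0.861] tcp [0.5163, -0.2467, 0.1358] pitch 74.9 yaw 11.9 F [-0.7, 0.3, -2.2] w 57.7
mouth [ 0.3917 -0.2723  0.1058] axis [0.92  0.192 0.342] tilt 1.222
N=8 row: cm [0.07, 0.02, 0.25] rad [-0.0003, 0.0, 0.0001] |d|mm 2.6 |w|deg 0.02
```

View pics/s7c.png

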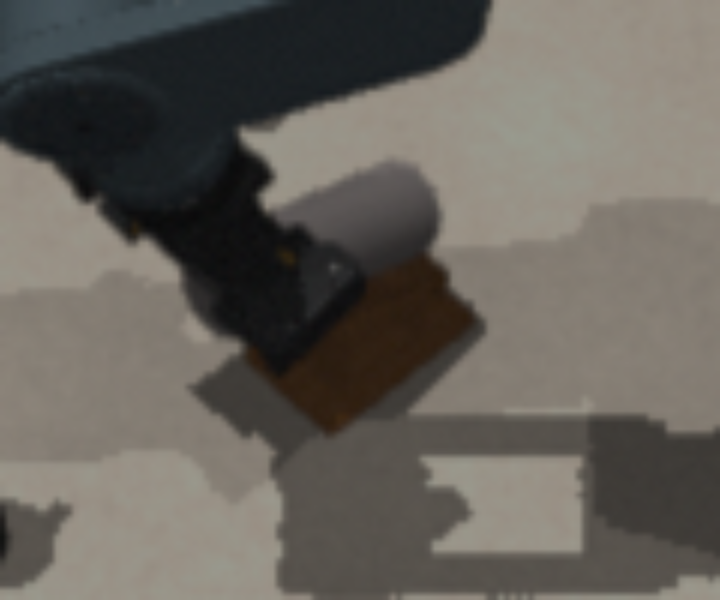

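View pics/t7c.png

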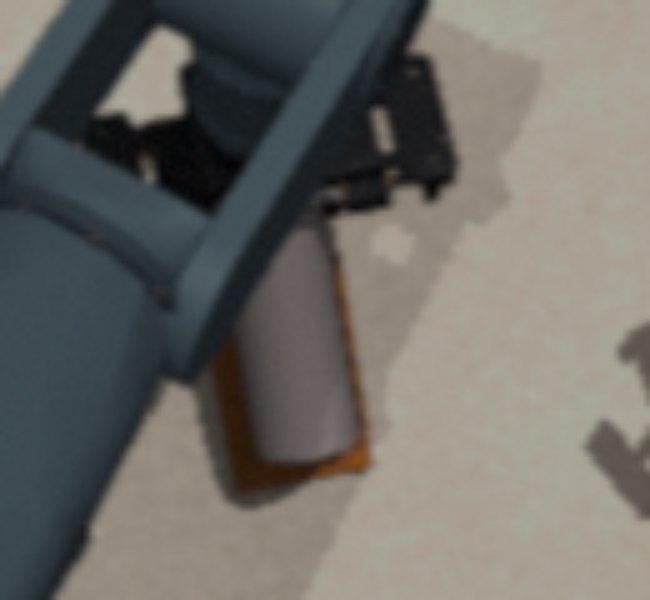

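Axis and position look right, so I go on down slowly.

```bash
python3 -m handwheel '[[5,0.07,0.02,0.25,0,0,0],[5,0.07,0.02,0.25,0,0,0],[5,0.07,0.02,0.25,0,0,0],[5,0.07,0.02,0.25,0,0,0],[5,0.07,0.02,0.25,0,0,0],[5,0.07,0.02,0.25,0,0,0],[5,0.07,0.02,0.25,0,0,0],[5,0.07,0.02,0.25,0,0,0]]' >/dev/null
python3 - <<'E'
from k2 import *
s=st(); where(s); p,R=target(.001,.006); plan(p,R,8,s)
E
```

```text
t 13.27 q [-0.556, 0.46, 1.53, -0.185, 1.345, 0.866] tcp [0.5183, -0.2492, 0.1177] pitch 75.1 yaw 11.9 F [-0.1, -0.1, -2.4] w 57.7
mouth [ 0.3938 -0.2748  0.0873] axis [0.919 0.193 0.345] tilt 1.219
N=8 row: cm [0.01, -0.02, 0.12] rad [0.0001, -0.0004, -0.0] |d|mm 1.2 |w|deg 0.02
```

```bash
python3 -m handwheel '[[5,0.02,-0.02,0.11,0,0,0],[5,0.02,-0.02,0.11,0,0,0],[5,0.02,-0.02,0.11,0,0,0],[5,0.02,-0.02,0.11,0,0,0],[5,0.02,-0.02,0.11,0,0,0],[5,0.02,-0.02,0.1,0,0,0],[5,0,0,0,0,0,0],[5,0,0,0,0,0,0]]' >/dev/null
python3 - <<'E'
from k2 import *
s=st(); where(s); p,R=target(.000,.006); plan(p,R,8,s);p,R=target(.000,.000); plan(p,R,8,s); print((s['eef_rot'].T@T).round(3), s['ft_torque'].round(2))
E
```

```text
t 13.93 q [-0.556, 0.466, 1.536, -0.185, 1.334, 0.869] tcp [0.5175, -0.2481, 0.1112] pitch 75.0 yaw 11.9 F [-0.2, -0.1, -2.7] w 57.3
mouth [ 0.393  -0.2737  0.0808] axis [0.919 0.193 0.345] tilt 1.219
N=8 row: cm [0.0, 0.0, 0.05] rad [0.0, -0.0004, -0.0] |d|mm 0.5 |w|deg 0.02
N=8 row: cm [-0.06, 0.0, 0.1] rad [0.0, -0.0004, -0.0] |d|mm 1.1 |w|deg 0.02
[ 0.82  -0.    -0.573] [ 0.11 -0.32 -0.02]
```

```bash
python3 -m handwheel '[[5,0.01,0,0.07,0,0,0],[5,0.01,0,0.07,0,0,0],[5,0.01,0,0.07,0,0,0],[5,0.01,0,0.07,0,0,0],[5,0.01,0,0.07,0,0,0],[5,0.01,0,0.05,0,0,0],[5,0,0,0,0,0,0],[5,0,0,0,0,0,0]]' >/dev/null
python3 - <<'E'
from k2 import *
s=st(); where(s); p,R=target(.000,.000); plan(p,R,8,s)
E
```

```text
t 14.60 q [-0.556, 0.47, 1.539, -0.186, 1.327, 0.87] tcp [0.5172, -0.2485, 0.1075] pitch 75.1 yaw 11.9 F [-0.2, -0.2, 0.6] w 58.1
mouth [ 0.3927 -0.2741  0.0772] axis [0.919 0.193 0.345] tilt 1.219
N=8 row: cm [-0.07, -0.0, 0.05] rad [0.0001, -0.0004, -0.0001] |d|mm 0.8 |w|deg 0.02
```

First light contact with the trough, about 3 N. Next I slide it down the axis to the stop.

```bash
python3 -m handwheel '[[5,-0.07,0,0.05,0,0,0],[5,-0.07,0,0.05,0,0,0],[5,-0.07,0,0.05,0,0,0],[5,-0.07,0,0.05,0,0,0],[5,-0.07,0,0.05,0,0,0],[5,-0.07,0,0.05,0,0,0],[5,-0.07,0,0.05,0,0,0],[5,-0.07,0,0.05,0,0,0]]' >/dev/null
python3 - <<'E'
from k2 import *
s=st(); where(s); p,R=target(.000,.000); plan(p,R,8,s); print('axial F',(s['ft_force']-[0,0,-2.6])@T)
E
```

```text
t 15.27 q [-0.563, 0.463, 1.555, -0.187, 1.316, 0.865] tcp [0.511, -0.2498, 0.1051] pitch 75.1 yaw 11.9 F [1.8, -3.0, 1.7] w 57.9
mouth [ 0.3865 -0.2755  0.0747] axis [0.919 0.193 0.345] tilt 1.218
N=8 row: cm [0.0, -0.0, 0.0] rad [0.0002, -0.0004, -0.0001] |d|mm 0.1 |w|deg 0.03
axial F 2.5790414520010057
```

```bash
python3 -m handwheel '[[5,-0.05,0,0.035,0,0,0],[5,-0.05,0,0.035,0,0,0],[5,-0.05,0,0.035,0,0,0],[5,-0.05,0,0.035,0,0,0],[5,-0.05,0,0.035,0,0,0],[5,0,0,0,0,0,0],[5,0,0,0,0,0,0],[5,0,0,0,0,0,0]]' >/dev/null
python3 - <<'E'
from k2 import *
s=st(); where(s); print('axial F',(s['ft_force']-[0,0,-2.6])@T)
im,d=grab('scene','s8'); cv2.imwrite('pics/s8c.png',cv2.resize(im[120:220,250:370],(720,600),interpolation=cv2.INTER_CUBIC))
im,d=grab('top','t8'); cv2.imwrite('pics/t8c.png',cv2.resize(im[150:270,300:430],(650,600),interpolation=cv2.INTER_CUBIC))
E
```

```text
t 15.93 q [-0.566, 0.459, 1.561, -0.186, 1.311, 0.863] tcp [0.5097, -0.2502, 0.1046] pitch 75.3 yaw 11.9 F [7.2, 0.5, 4.0] w 57.7
mouth [ 0.3853 -0.2758  0.0738] axis [0.917 0.193 0.348] tilt 1.215
axial F 9.01367232958582
```

View pics/s8c.png

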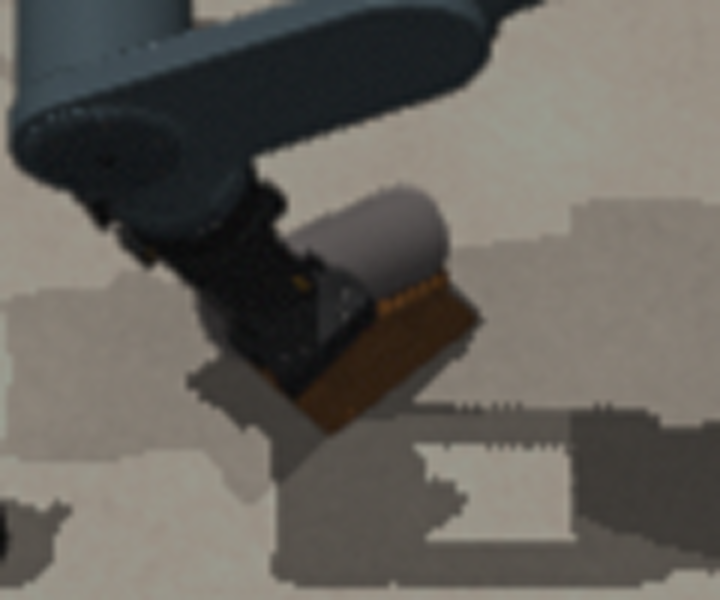

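View pics/t8c.png

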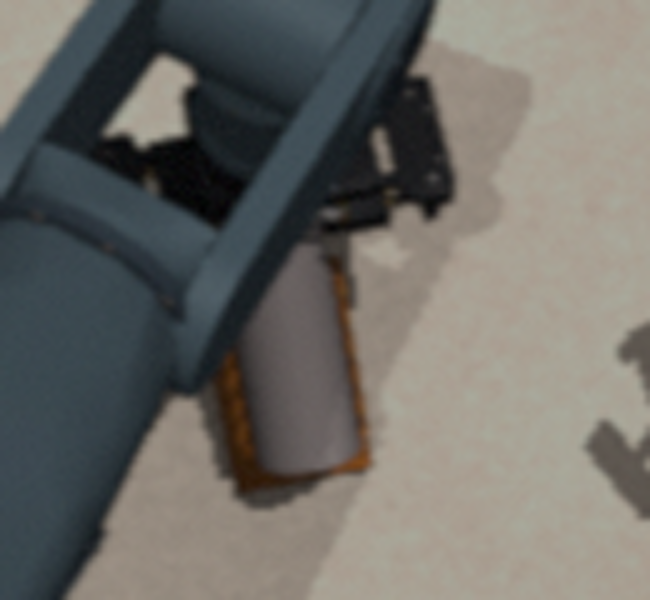

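The axial force rose to 9 N, so it is against the stop, within about 1.5 mm of the measured home pose. Next I let go.

```bash
python3 -m handwheel '[[6.2,0,0,0,0,0,0],[6.8,0,0,0,0,0,0],[7.5,0,0,0,0,0,0],[8.8,0,0,0,0,0,0],[8.8,0,0,0,0,0,0],[8.8,0,0,0,0,0,0],[8.8,0,0,0,0,0,0],[8.8,0,0,0,0,0,0]]' 10 >/dev/null
python3 - <<'E'
from k2 import *
s=st()
im,d=grab('scene','s9'); cv2.imwrite('pics/s9c.png',cv2.resize(im[120:220,250:370],(720,600),interpolation=cv2.INTER_CUBIC))
E
```

```text
t 16.70 q [-0.567, 0.46, 1.562, -0.188, 1.312, 0.863] tcp [0.5078, -0.2501, 0.1037] pitch 75.0 yaw 11.9 F [0.7, 0.3, 0.9] w 87.8
```

View pics/s9c.png

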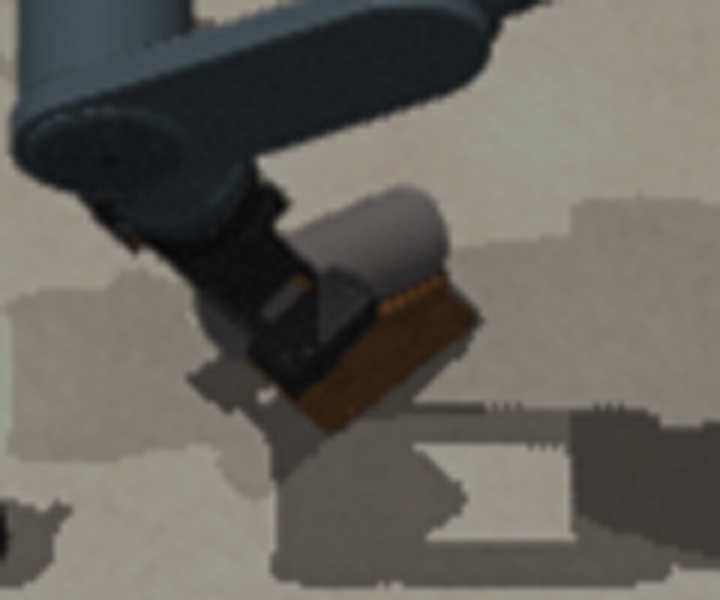

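The tumbler stayed put with the fingers open, crop (400,235) unchanged. I back out along the tool axis.

```bash
python3 -m handwheel '[[8.8,0,0,-0.5,0,0,0],[8.8,0,0,-1,0,0,0],[8.8,0,0,-1.5,0,0,0],[8.8,0,0,-2,0,0,0],[8.8,0,0,-2,0,0,0],[8.8,0,0,-2,0,0,0],[8.8,0,0,-2,0,0,0],[8.8,0,0,-2,0,0,0]]' >/dev/null
python3 -c 'from k2 import *
s=st();plan(np.array([.5,0.05,.35]),Rt(12,100),16,s)'
```

```text
t 17.42 q [-0.53, 0.38, 1.395, -0.175, 1.561, 0.853] tcp [0.5413, -0.2431, 0.2316] pitch 75.1 yaw 11.9 F [0.5, 0.0, -1.1] w 88.3
N=16 row: cm [-0.04, -1.84, -0.75] rad [0.0001, 0.0053, -0.0001] |d|mm 19.9 |w|deg 0.31
```

```bash
python3 -m handwheel '[[8.8,0,-1.0,-1.5,0,0,0],[8.8,0,-1.8,-1.5,0,0,0],[8.8,0,-2.5,-1,0,0,0],[8.8,0,-2.5,-1,0,0,0],[8.8,0,-2.5,-1,0,0,0],[8.8,0,-2.5,0,0,0,0],[8.8,0,-2.5,0,0,0,0],[8.8,0,-2.5,0,0,0,0]]' >/dev/null
python3 -m handwheel '[[8.8,0,-2.5,0,0,0,0],[8.8,0,-2.5,0,0,0,0],[8.8,0,-2.5,0,0,0,0],[8.8,0,-2.5,0,0,0,0],[8.8,0,-2.5,0,0,0,0],[8.8,0,-1.5,0,0,0,0],[8.8,0,-0.5,0,0,0,0],[8.8,0,0,0,0,0,0]]' >/dev/null
python3 - <<'E'
from k2 import *
st()
im,d=grab('scene','s10'); P=pts('scene',d)
im2,d2=grab('top','t10'); P2=pts('top',d2); cv2.imwrite('pics/t10c.png',cv2.resize(im2[150:270,300:430],(650,600),interpolation=cv2.INTER_CUBIC))
for n,PP,I,b in(('scene',P,im,(275,125,345,205)),('top',P2,im2,(325,175,390,260))):
    X=PP[b[1]:b[3],b[0]:b[2]].reshape(-1,3); J=I[b[1]:b[3],b[0]:b[2]].reshape(-1,3).astype(int)
    Q=X[(X[:,2]>.07)&(abs(J[:,2]-J[:,0])<25)&(X[:,2]<.2)]
    # fit cylinder r=.03
    def f(v):
        a=np.array([np.cos(v[3])*np.cos(v[2]),np.cos(v[3])*np.sin(v[2]),np.sin(v[3])]); c=np.array([.46,v[0],v[1]])
        w=Q-c; return np.linalg.norm(w-np.outer(w@a,a),axis=1)-.03
    r=least_squares(f,[-.26,.1,.2,.35],loss='soft_l1',f_scale=.003); v=r.x
    a=np.array([np.cos(v[3])*np.cos(v[2]),np.cos(v[3])*np.sin(v[2]),np.sin(v[3])]); c=np.array([.46,v[0],v[1]])
    ok=abs(f(v))<.006; t=(Q[ok]-c)@a; lo_,hi_=np.percentile(t,[.7,99.3]); print(n,len(Q),'yaw %.1f elev %.1f'%tuple(np.degrees(v[2:])),'mouth',(c+lo_*a).round(4),'closed',(c+hi_*a).round(4),'len',hi_-lo_,'rms',r.fun.std())
print(LOW,HIGH)
for k,b in{'cup':(175,117,208,150),'soap':(340,105,380,145),'uten':(430,180,510,240),'rinser':(138,178,194,234)}.items():
    Q=P2[b[1]:b[3],b[0]:b[2]].reshape(-1,3); zm=np.percentile(Q[:,2],99.5); T_=Q[Q[:,2]>zm-.008]; print(k,zm.round(4),((T_.min(0)+T_.max(0))/2).round(4))
E
```

```text
t 18.75 q [-0.042, 0.151, 1.562, -0.065, 1.68, 1.32] tcp [0.4893, 0.0771, 0.2881] pitch 75.1 yaw 12.0 F [-0.2, -0.8, 0.7] w 87.4
scene 531 yaw 12.6 elev 19.8 mouth [ 0.4263 -0.2695  0.0902] closed [ 0.5354 -0.2451  0.1303] len 0.11873538353809958 rms 0.01665702103278912
top 1253 yaw 12.3 elev 19.8 mouth [ 0.3863 -0.2738  0.0756] closed [ 0.5325 -0.2418  0.1295] len 0.15917635677877867 rms 0.004032575863656699
[ 0.38641008 -0.2750916   0.075     ] [ 0.53357783 -0.24407849  0.1297    ]
cup 1.5657 [ 0.3935 -0.1493  1.5657]
soap 0.1804 [ 0.5601 -0.2171  0.869 ]
uten 0.2895 [ 0.4585 -0.3738  0.9236]
rinser 1.5657 [ 0.3935 -0.1493  1.5657]
```

View pics/s10.png

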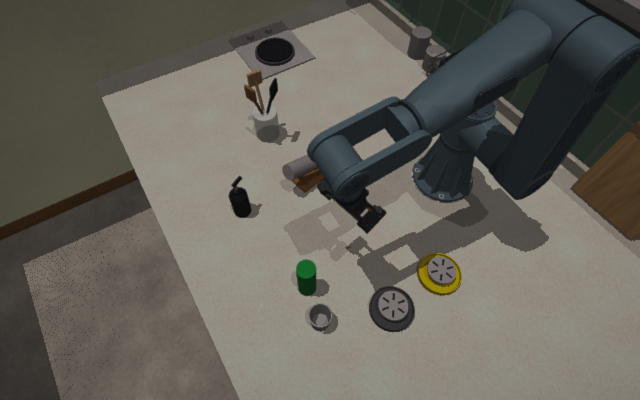

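View pics/t10c.png

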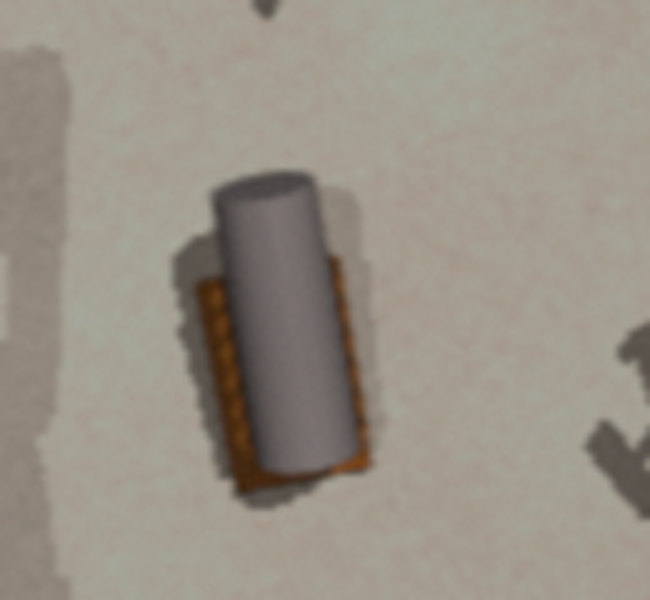

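The tumbler lies home: the top fit puts its mouth at (0.386,-0.274,0.076) and closed end at (0.533,-0.242,0.130), within about 3 mm of the targets. The bystanders look unmoved. One last check of the plate height and the bystanders, then I hand in.

```bash
python3 - <<'E'
from h import *
A=pts('scene',np.load('pics/scene0.npy'));B=pts('scene',np.load('pics/s10.npy'))
for k,b in{'plate':(383,295,403,315),'cup':(308,303,332,330),'soap':(230,178,250,216),'uten':(245,70,280,140)}.items():
    f=lambda P:np.nanmedian(np.where(P[b[1]:b[3],b[0]:b[2],2:]<1,P[b[1]:b[3],b[0]:b[2]],np.nan).reshape(-1,3),0).round(4)
    print(k,f(A),f(B))
ctrl.sign_off()
E
```

```text
plate [0.4788 0.3054 0.0475] [0.479  0.3053 0.0477]
cup [0.6847 0.2123 0.0196] [0.6848 0.2123 0.0178]
soap [ 0.7146 -0.2593  0.0683] [ 0.7147 -0.2594  0.0709]
uten [ 0.4611 -0.5768  0.0532] [ 0.4609 -0.577   0.0521]
the job is handed in; nothing more can be done
```

I rinsed the tumbler, laid it in the cradle against the stop, let go and handed the job in at about 19 s. The hand-in gives no verdict, so what follows rests on my own measurements.

- **Rinser:** I gripped the tumbler near its closed end and centred it on the dark rinser to within about 3 mm. I pressed the plate down to its end stop and held it for over 1.3 s with about 15 N upward on the tool. The mouth was at 32.4 mm, and the tilt worked out from the gripper's pose was 0.006 rad.
- **Cradle:** I lowered it in and slid it down until it met the stop. The highest wrist force I read against the cradle was about 9 N, though I only read it at the end of each move.
- **Final pose:** The top camera put both the mouth and the closed end within about 3 mm of their targets. The tumbler did not shift when released.
- **Surroundings:** The plate read 47.7 mm, so it is back up. The cup, soap dispenser and utensil pot have not moved, and the gripper is clear of everything.

Two last checks failed because the arm was in the way. The scene-camera fit of the tumbler saw only 119 mm of its length, though its closed end and angles agreed with the top view. The top-camera check of the bystanders was useless, so I compared them in the scene view instead.

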